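Lock the soldering block in its holder with the square key

TASK

The ceramic soldering block lies loose in its steel holder. Fit the square-ended T key from its wooden stand fully home into the recessed socket of the holder's cam and turn it clockwise until the jaw grips the block firmly, feeling for the bite and stopping soon after it, because too hard a squeeze cracks the ceramic. Then draw the key out, stand it back upright and fully down in the hole of its stand, clear of the torch, and leave the other things on the bench undisturbed.

Things in the scene. Friction and masses are not known exactly. Their poses are not given: they have to be found in the camera images.
- holder: soldering-block holder screwed to the bench: grey steel plate 6 mm thick, x = -72 to +92, y = -65 to +65 mm from its origin (underside, on the centre line). From front (-x) to back: cam, sliding jaw, the loose pale ceramic block with a grid of holes (70 x 100 x 14 mm), fixed stop bar. Only the cam boss (34 mm) is higher than 32 mm above the bench
- cam_socket (a point): centre of the mouth of the square socket in the top of the cam's round boss (41 mm across), 34 mm above the bench, 40 mm in front (-x) of the holder's origin. The socket is 13.6 mm square, 18 mm deep, straight down; its sides run along this point's x and y; the key fits in any of four quarter-turns, with 0.15 to 0.25 rad of play. Clockwise from above closes the jaw
- jaw: jaw facing 84 mm wide, 15 mm high; origin at the foot of its front face. The cam drives it along the holder's +x, 5 mm per rad, up to 1.6 rad. It bites after 0.1 to 0.95 rad of cam turn: the stop bar's setting varies. Free turning takes 0.25 to 0.3 N m; each 0.1 rad past the bite adds some 22 N of grip and 0.11 N m. A good grip is 30 to 60 N; it cracks at 75 N. The cam stays where left
- key: loose steel T key, 56 mm tall, 130 g. Origin at the lower end of the blade, z up: 12 mm square blade from z = 0 to 16 mm, tapered over the last 3 mm (sides along x and y), collar 22 mm across up to z = 21, shank 14 mm across, flat cross bar z = 40 to 56 mm, 10 mm thick along x, 88 mm long along y: pinch it across its thickness at the middle. Home in the socket, the collar rests on the boss
- key_bar (a point): centre of the key's cross bar, 48 mm above the lower end of the blade
- stand: wooden block for the key, 56 x 56 x 36 mm with a 60 x 60 x 5 mm foot, fixed to the bench; origin at the centre of its underside. It stands to the left or right of the holder
- stand_hole (a point): centre of the mouth of the stand's square hole, 36 mm above the bench; the hole is 15 mm square, 24 mm deep, sides along the stand's x and y. The key stands in it with its collar on the wood
- tin: flat steel tin 61 x 80 x 32 mm, a bystander, on the other side of the holder from the stand; origin under its middle
- loupe: folding loupe 27 x 54 x 14 mm, a bystander
- pliers: pliers with mustard grips, 67 x 138 x 12 mm, a bystander
- scriber: black scriber 9 x 114 x 9 mm, a bystander
Mind the look-alikes: they are no part of the job. What is shaped like the key but red or turquoise is not meant.

How it is judged:
By the outcome, as a careful person would: the job done as asked, in the order asked, and still so for the second after the job is handed in, with the robot touching nothing.
It also fails if it takes over 64 s, if anything falls off the work surface, if the arm or the gripper's body presses on something with over 40 N, if the wrist force passes 120 N, or if a joint passes its speed limit or range.

ROBOT

A 6-joint arm with a two-finger parallel gripper is mounted at the origin on a cart in front of the work surface, level with it; the furniture and walls round the work are solid. World frame = base frame: x ahead of the robot, y to its left, z up, the work surface at z = 0. Lengths are in m, angles in rad, forces in N, time in s.
With the tool pointing down it reaches from about 0.375 to 0.975 m from the base axis. Payload 3.8 kg.
Tool frame: the origin (TCP) lies midway between the tips of the shut fingers; the grasp point (between the pads) lies 19 mm behind it; z points along the fingers, y is the line along which they close (so a half turn about z gives the same grasp; the last joint's range is limited). The gripper opens to 88 mm and grips with 3 to 60 N. Pads are 18 mm wide; open, the fingers measure 123 mm over their backs; the gripper's body (75 mm by 187 mm) begins 45 mm behind the grasp point.
Start: joints at [1.121, 0.264, 1.604, -0, 1.274, -0.037], TCP at [0.271, 0.618, 0.239] pointing down, gripper open.
Joint ranges: [-2.63, 2.63], [-0.94, 2.18], [0.31, 2.57], [-1.31, 4.45], [0, 2.66], [-2.55, 2.55]. Speed limits (rad/s): [2.57, 2.57, 3.14, 3.14, 3.14, 3.14].

INTERFACE

Orientations are given as a rotation vector (axis times angle).
In Python, from cell import manip, inverse_kinematics, cams, order gives the robot as it stands. Calls block until the motion is done:
- manip.move_pose(position, orientation): joint-space move of the TCP to a pose.
- manip.move_linear(position, rate=0.15, rot=None): straight line of the TCP; rot=None keeps the orientation; rate is the mean speed in m/s.
- manip.set_joints(angles): joint-space move.
- manip.set_gripper(opening, force=None): finger opening in m; force is the grip in N (None keeps the last); returns when the fingers have stopped.
- manip.dwell(seconds).
- inverse_kinematics(position, orientation): joint angles nearest the present ones, or None.
- manip.state(): the state.
- cams.capture(name): name is "scene" or "top" or "wrist"; returns a dict with "image" (400x640x3 uint8, blue, green, red), "z_map" (400x640 float32, m along the optical axis (not along the pixel's ray), 0 where there is no reading), "intrinsics" (3x3 intrinsics, pixels), "position" and "orientation" of the camera in the world; the wrist camera has in their place "T_tool_cam" (4x4, takes a point from camera to tool coordinates, whose origin is the TCP and whose axes are the flange's). Camera axes: x right, y down, z forward; pixel columns grow to the right and rows downward; lengths in m; the calibration is good to about 2 mm. The wrist camera is an equidistant fisheye: a pixel r from the principal point sees the ray r / f radians off the axis. A picture is of the moment at which its call begins: read the wrist's pose just before it.
A pose or a line that the arm cannot do raises manip.IKError and nothing moves.
- order.close_job(): hands the job in; it is judged then, once.
The state is a dict: "clock": time; "joint_pos": joint angles; "joint_velocities": joint speeds; "tau": joint torques, N m; "tool_pos": TCP position; "tcp_rot": TCP orientation; "contact_force": force on the tool from outside, world axes, zero at the start; "moment": the same for the moment, N m; "gripper_width": finger opening in m; "grasp_force": force on a finger pad.
Only numpy, scipy, OpenCV 4.12 (cv2) and the standard library are available. Lean on these libraries where they do the work, as an engineer would, in place of code of your own. Each camera call takes 0.05 s, during which the arm holds its last target. There are 200 camera calls.

## Working session

There is one attempt and no reset: what is moved stays moved. The work goes in short steps, each a Python script; the robot and the scene stay as the last script left them, time stands still between calls to the robot, and variables do not carry over. Pictures are saved under pics/ and viewed, at most 10 in all, crops included, and the job is handed in when it is done.

```bash
ls; mkdir -p pics
python3 - <<'E'
from cell import manip, cams
import cv2, numpy as np, pickle
for n in ("top","scene"):
    c=cams.capture(n); cv2.imwrite(f"pics/{n}0.png",c["image"]); pickle.dump(c,open(f"{n}0.pkl","wb"))
    print(n,c["position"],c["orientation"],c["intrinsics"].tolist(),(c["z_map"]>0).mean())
s=manip.state(); print(s)
E
```

```text
pics
top [0.32556662 0.09631271 1.34186731] [-2.16912427  2.17294745 -0.16662416] [[518.4140009019342, 0.0, 319.05726132042093], [0.0, 518.4140009019342, 200.57339995142402], [0.0, 0.0, 1.0]] 0.99621484375
scene [ 0.11360716 -0.63141643  0.54896115] [-2.06770076  0.50789926 -0.31678278] [[365.12217175661505, 0.0, 311.14453289406424], [0.0, 365.12217175661505, 201.17548916291477], [0.0, 0.0, 1.0]] 0.99585546875
{'clock': 0.1, 'joint_pos': array([ 1.12114122e+00,  2.64700645e-01,  1.60521708e+00, -3.03486780e-05,
        1.27369527e+00, -3.68975444e-02]), 'joint_velocities': array([ 0.00052616, -0.00129535, -0.00534934,  0.00044704, -0.00063546,
       -0.00135138]), 'tau': array([ 7.62450873e-04, -5.03620970e+01, -3.58071005e+01,  7.32738711e-02,
        2.34318373e-02, -8.29432361e-05]), 'tool_pos': array([0.27050144, 0.61773811, 0.23750811]), 'tcp_rot': array([-0.64365739, -3.07447871,  0.00309062]), 'contact_force': array([-0.41015058,  0.73998607, -0.97072098]), 'moment': array([-0.01242217,  0.02298092,  0.01769544]), 'grasp_force': 0.0, 'gripper_width': 0.08786202594294208}
```

View pics/top0.png

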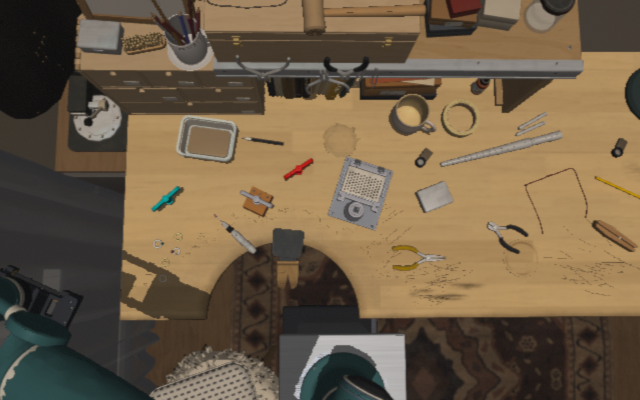

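View pics/scene0.png

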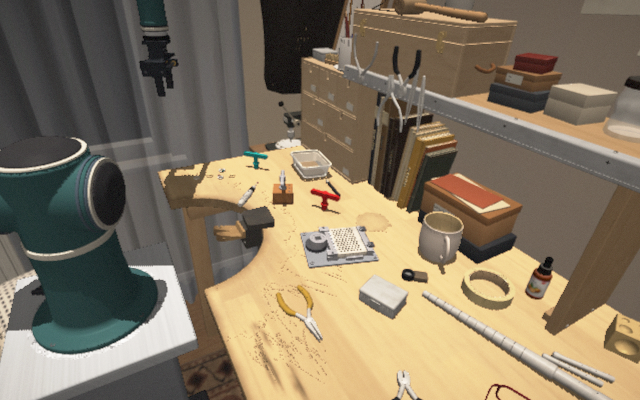

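Top view candidates for the key:
- (258,200): steel key in the wooden stand.
- (298,170): red key.
- (167,199): turquoise key.

I choose the steel one at (258,200). The holder's boss is at (353,210), the tin at (434,196), and the loupe at (424,157). The yellow pliers are at (418,257), the scriber at (262,141), and the torch-like tool at (238,236). Next I take closer wrist views.

```bash
cat > h.py <<'E'
from cell import manip, cams, inverse_kinematics, order
import cv2, numpy as np, pickle
from scipy.spatial.transform import Rotation as R
def ray(c,px):
    px=np.atleast_2d(px).astype(float); K=c["intrinsics"]
    d=(px-K[:2,2])/[K[0,0],K[1,1]]
    if "T" in c:
        th=np.linalg.norm(d,axis=1,keepdims=True); s=np.where(th>1e-9,np.sin(th)/np.maximum(th,1e-9),1)
        v=np.hstack([d*s,np.cos(th)]); M=c["T"]; return M[:3,3],v@M[:3,:3].T
    return np.array(c["position"]),R.from_rotvec(c["orientation"]).apply(np.hstack([d,np.ones((len(d),1))]))
def onplane(c,px,z):
    o,v=ray(c,px); return (o+v*((z-o[2])/v[:,2:3]))[:,:2]
def wrist(name):
    s=manip.state(); c=cams.capture("wrist")
    T=np.eye(4); T[:3,:3]=R.from_rotvec(s["tcp_rot"]).as_matrix(); T[:3,3]=s["tool_pos"]
    c["T"]=T@c["T_tool_cam"]; pickle.dump(c,open(name+".pkl","wb")); cv2.imwrite(f"pics/{name}.png",c["image"]); return c
def rectify(c,x0,x1,y0,y1,z,s=1000):
    """orthophoto on plane z: row down = -x, col right = -y, s px per m"""
    h,w=int((x1-x0)*s),int((y1-y0)*s)
    X=x1-(np.arange(h)+.5)/s; Y=y1-(np.arange(w)+.5)/s
    XX,YY=np.meshgrid(X,Y,indexing="ij"); P=np.stack([XX,YY,np.full_like(XX,z)],-1).reshape(-1,3)
    M=np.linalg.inv(c["T"]); p=P@M[:3,:3].T+M[:3,3]
    th=np.arctan2(np.hypot(p[:,0],p[:,1]),p[:,2]); ph=np.arctan2(p[:,1],p[:,0]); K=c["intrinsics"]
    u=K[0,2]+K[0,0]*th*np.cos(ph); v=K[1,2]+K[1,1]*th*np.sin(ph)
    return cv2.remap(c["image"],u.reshape(h,w).astype(np.float32),v.reshape(h,w).astype(np.float32),cv2.INTER_CUBIC)
def down(yaw):  # tool z down; tool y axis (closing line) at world angle yaw
    y=np.array([np.cos(yaw),np.sin(yaw),0]); z=np.array([0,0,-1.]); x=np.cross(y,z)
    return R.from_matrix(np.stack([x,y,z],1)).as_rotvec()
def yaw_now():
    m=R.from_rotvec(manip.state()["tcp_rot"]).as_matrix(); return np.arctan2(m[1,1],m[0,1])
E
python3 - <<'E'
from h import *
c=pickle.load(open("top0.pkl","rb"))
for n,p,z in [("key",(257,199),.065),("stand",(258,201),.036),("boss",(353,210),.034),("block",(365,183),.02),("red",(298,170),.03),("torch",(238,236),.02),("loupe",(424,157),.01),("tin",(434,196),.03)]:
    print(n,onplane(c,p,z))
s=manip.state(); print("yaw",yaw_now()); w=cams.capture("wrist"); print(w["T_tool_cam"],w["intrinsics"])
print(inverse_kinematics([.42,.2,.3],down(yaw_now())),s["joint_pos"])
E
```

```text
key [[0.48848422 0.21207848]]
stand [[0.4870828  0.21212802]]
boss [[ 0.46428279 -0.02875903]]
block [[ 0.53601808 -0.06205236]]
red [[0.56801182 0.11116896]]
torch [[0.3995758 0.2631614]]
loupe [[ 0.60706757 -0.2201046 ]]
tin [[ 0.50079562 -0.23829173]]
yaw 1.158047720350314
[[ 7.93049564e-04 -9.64510830e-01 -2.64042100e-01  6.68375878e-02]
 [ 9.99999312e-01  5.36630931e-04  1.04325285e-03 -3.08386674e-04]
 [-8.64535517e-04 -2.64042745e-01  9.64510592e-01 -1.45515558e-01]
 [ 0.00000000e+00  0.00000000e+00  0.00000000e+00  1.00000000e+00]] [[309.70691629   0.         318.49397733]
 [  0.         309.70691629 200.13849907]
 [  0.           0.           1.        ]]
[ 3.90866886e-01 -1.76212266e-01  1.95014479e+00 -4.44089210e-16
  1.36766013e+00 -7.67117250e-01] [ 1.12114122e+00  2.64700645e-01  1.60521708e+00 -3.03486780e-05
  1.27369527e+00 -3.68975444e-02]
```

Run:
```python
from h import *
manip.move_pose([.488,.212,.20],down(.4)); a=wrist("wkey")
manip.move_pose([.475,-.03,.20],down(0)); b=wrist("wboss")
print(manip.state()["clock"])
A=rectify(a,.39,.59,.11,.31,.056+.03,1500); B=rectify(b,.39,.59,-.14,.06,.034,2000)
cv2.imwrite("pics/oA.png",cv2.resize(np.hstack([cv2.resize(A,(400,400)),B]),(800,400)))
```

```text
2.9Traceback (most recent call last):
  File "<stdin>", line 6, in <module>
    return _nx.concatenate(arrs, 1, dtype=dtype, casting=casting)
           ~~~~~~~~~~~~~~~^^^^^^^^^^^^^^^^^^^^^^^^^^^^^^^^^^^^^^^
ValueError: all the input array dimensions except for the concatenation axis must match exactly, but along dimension 0, the array at index 0 has size 400 and the array at index 1 has size 399
```

Run:
```python
from h import *
L=lambda n:pickle.load(open(n+".pkl","rb"))
A=rectify(L("wkey"),.39,.59,.11,.31,.076,2000); B=rectify(L("wboss"),.39,.59,-.14,.06,.034,2000)
cv2.imwrite("pics/oA.png",np.hstack([cv2.resize(A,(400,400)),cv2.resize(B,(400,400))]))
```

```text
(no output)
```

View pics/oA.png

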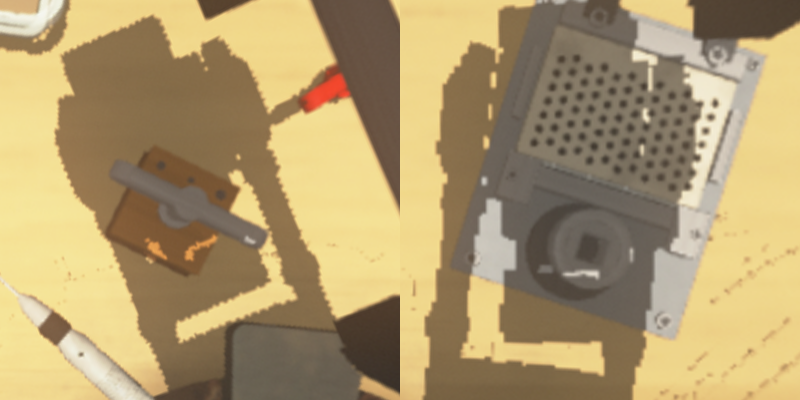

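Left: the steel key's bar runs (112,170)–(264,238), standing in the brown stand, with the torch at lower left (40–130, 290–390) and red key at upper right. So the choice is right. Right: the boss with its dark square socket is near (588,248). I'll now take opposed wrist views to cancel the camera bias.

Run:
```python
from h import *
for i,y in enumerate((1.28,-1.86)):
    manip.move_pose([.466,-.030,.14],down(y)); manip.dwell(.15); wrist(f"b{i}")
for i,y in enumerate((-.42,2.72)):
    manip.move_pose([.489,.213,.18],down(y)); manip.dwell(.15); wrist(f"k{i}")
print(manip.state()["clock"],manip.state()["tool_pos"])
L=lambda n:pickle.load(open(n+".pkl","rb"))
o=[]
for n,(x,y,z) in dict(b0=(.466,-.030,.034),b1=(.466,-.030,.034),k0=(.489,.213,.076),k1=(.489,.213,.076)).items():
    h=.05; im=rectify(L(n),x-h,x+h,y-h,y+h,z,4000); o.append(cv2.resize(im,(400,400))if 0 else im[:396,:396])
    cv2.imwrite(f"pics/o_{n}.png",im)
v=np.vstack([np.hstack(o[:2]),np.hstack(o[2:])]); print(v.shape)
cv2.imwrite("pics/o4.png",cv2.resize(v,(600,600)))
```

```text
11.1417 [0.48900727 0.21301653 0.1800071 ]
(792, 792, 3)
```

View pics/o4.png

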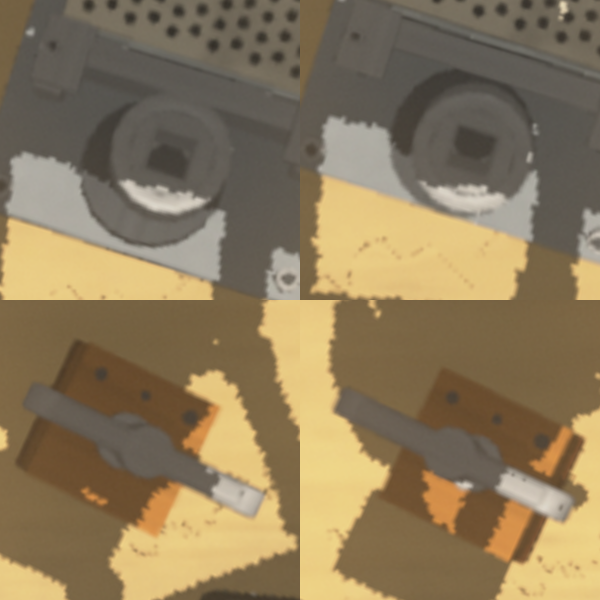

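Top row: the boss centre is at (170,154) in b0 and (473,152) in b1, so the views agree, with the socket inside. Bottom row: the bar runs (30,395)–(258,505) and (340,403)–(568,510). Next I measure both by circle and rectangle fits.

Run:
```python
from h import *
L=lambda n:pickle.load(open(n+".pkl","rb"))
o=[]
for n in ("b0","b1"):
    x,y,h=.466,-.030,.05
    im=rectify(L(n),x-h,x+h,y-h,y+h,.034,8000); g=cv2.cvtColor(im,6)
    c=cv2.HoughCircles(cv2.GaussianBlur(g,(0,0),5),cv2.HOUGH_GRADIENT,1.5,60,param1=40,param2=25,minRadius=150,maxRadius=178)
    for q in (c[0][:3] if c is not None else []): print(n,x+h-q[1]/8000,y+h-q[0]/8000,q[2]/8)
    cu,cv=(int(round((y+h-(-.0375))*8000)),int(round((x+h-.466)*8000)))
    cr=g[cv-110:cv+110,cu-110:cu+110]; cr=cv2.normalize(np.clip(cr,25,120),None,0,255,cv2.NORM_MINMAX)
    print(cu,cv); o.append(cv2.resize(cr,(400,400)))
cv2.imwrite("pics/sock.png",np.hstack(o))
for n in ("k0","k1"):
    c=L(n); vv,uu=np.mgrid[:400,:640]; px=np.stack([uu.ravel(),vv.ravel()],1)
    o_,d=ray(c,px); dc=d@c["T"][:3,:3][:,2]; P=o_+d*(c["z_map"].ravel()/dc)[:,None]
    hi=(P[:,2]>.070)&(P[:,2]<.085)&(np.hypot(P[:,0]-.489,P[:,1]-.213)<.06)
    Q=P[hi]; print(n,hi.sum(),np.median(Q[:,2]))
    r=cv2.minAreaRect((Q[:,:2]*1000).astype(np.float32)); print(r)
    ev=np.linalg.svd(Q[:,:2]-Q[:,:2].mean(0),full_matrices=False)[2][0]; print("ang",np.arctan2(ev[1],ev[0])%np.pi)
    # image: at plane .076 the top face
```

```text
b0 0.46715623 -0.03690625 21.2625
b0 0.45609373 -0.02846875 21.31875
460 400
b1 0.43921873 -0.0050312504 21.525
b1 0.4682812 -0.03578125 21.73125
460 400
k0 1255 0.07510169644641668
((489.10467529296875, 213.99612426757812), (85.84442901611328, 17.51881980895996), 58.792388916015625)
ang 1.1098090054119853
k1 1265 0.07514957018449597
((488.38641357421875, 212.74508666992188), (85.65420532226562, 16.860076904296875), 66.42877197265625)
ang 1.1126928521041997
```

View pics/sock.png

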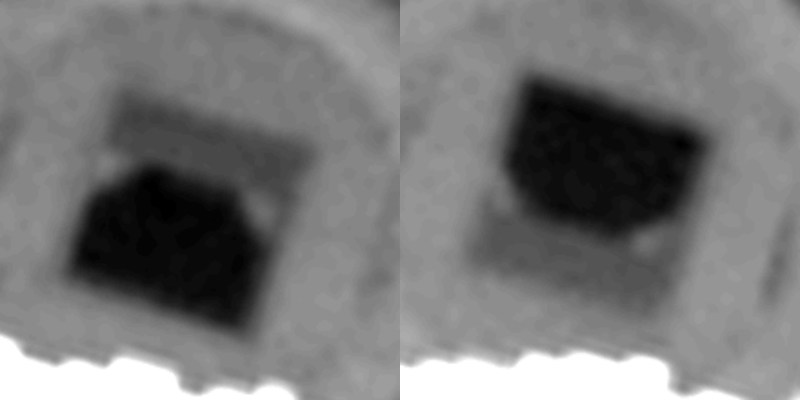

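Each tile is magnified to 14.5 px/mm and shows the socket mouth. The left corners are (120,92), (313,148), (252,332), (68,278). The right corners are (525,72), (712,135), (662,312), (465,262). The mean centre gives the socket at (0.4657, -0.0368) with a holder yaw of about -0.283. Next I refine the bar.

Run:
```python
from h import *
L=lambda n:pickle.load(open(n+".pkl","rb"))
for n in ("k0","k1"):
    x,y,h,s=.489,.213,.055,8000
    im=rectify(L(n),x-h,x+h,y-h,y+h,.076,s).astype(int)
    sat=(im.max(2)-im.min(2))/np.maximum(im.max(2),1)
    m=(sat<.22).astype(np.uint8); m=cv2.morphologyEx(m,cv2.MORPH_OPEN,np.ones((25,25)))
    k,l,st,ce=cv2.connectedComponentsWithStats(m); i=l[m.shape[0]//2,m.shape[1]//2]
    r,c=np.nonzero(l==i); P=np.stack([x+h-r/s,y+h-c/s],1)*1000
    ctr=np.array([488.8,213.4]); d=np.array([np.cos(1.13),np.sin(1.13)])
    for _ in range(5):
        nn=np.array([-d[1],d[0]]); a=(P-ctr)@d; b=(P-ctr)@nn
        e=[]
        for sg in (1,-1):
            w=(sg*a>20)&(sg*a<40); e.append((a[w].mean(),(np.percentile(b[w],2)+np.percentile(b[w],98))/2))
        # arms' midlines -> line
        sl=(e[0][1]-e[1][1])/(e[0][0]-e[1][0]); b0=e[0][1]-sl*e[0][0]
        core=abs(b)<3; a0=(np.percentile(a[core],99.9)+np.percentile(a[core],.1))/2
        ctr=ctr+nn*b0+d*a0; t=np.arctan2(d[1],d[0])+np.arctan(sl); d=np.array([np.cos(t),np.sin(t)])
    w=np.ptp(np.percentile(b[abs(a)>22],[2,98])); print(n,ctr,t,"len",np.ptp(np.percentile(a[core],[.1,99.9])),"wid",w)
```

```text
k0 [489.41323745 215.3599873 ] 1.1186097586448012 len 83.85891372775612 wid 8.124454937269396
k1 [484.41438746 205.18147239] 1.1237410363681282 len 68.09290329225595 wid 8.602262227925053
```

The bar centre is about (0.4887, 0.2134) at an angle of 1.12, so the closing yaw is -0.451. Now the grasp and lift.

Run:
```python
from h import *
rv=down(-.451)
manip.set_gripper(.045,20)
manip.move_pose([.4887,.2134,.12],rv); 
manip.move_linear([.4887,.2134,.049],rate=.08); manip.dwell(.1)
f0=manip.state()["contact_force"]
manip.set_gripper(0,60); manip.dwell(.1)
s=manip.state(); print(f0,s["contact_force"],s["moment"],s["gripper_width"],s["grasp_force"],s["tool_pos"],s["clock"])
pickle.dump((s["tool_pos"],s["tcp_rot"]),open("grasp.pkl","wb"))
manip.move_linear([.4887,.2134,.11],rate=.1); manip.dwell(.1); s=manip.state()
print(s["contact_force"],s["moment"],s["gripper_width"],s["clock"],s["joint_pos"])
```

```text
[-0.69844754  0.15522657  0.02908697] [-0.99027831  0.6777869   1.41603744] [-0.06380118  0.24356093 -0.01699142] 0.012008751098123731 60.000407695770264 [0.48864201 0.21346061 0.04907143] 16.45
[ 0.86264029 -0.36151701 -2.48591778] [-0.03299637  0.12183671  0.02500015] 0.0114924318310825 17.3083 [ 3.64965743e-01  1.16228690e-01  2.03382236e+00 -3.30915860e-05
  9.93473744e-01  8.15978984e-01]
```

Run:
```python
from h import *
manip.move_pose([.4657,-.0368,.085],down(-.283)); manip.dwell(.1)
c=wrist("hand"); s=manip.state(); print(s["clock"],s["gripper_width"],s["contact_force"],s["moment"])
cv2.imwrite("pics/hand_c.png",cv2.resize(c["image"][150:400,180:480],(780,600) if 0 else (720,600)))
```

```text
18.45 0.01160335682061524 [-0.07911358 -0.01834181 -1.27910573] [-0.08770258  0.03128395 -0.01744633]
```

View pics/hand_c.png

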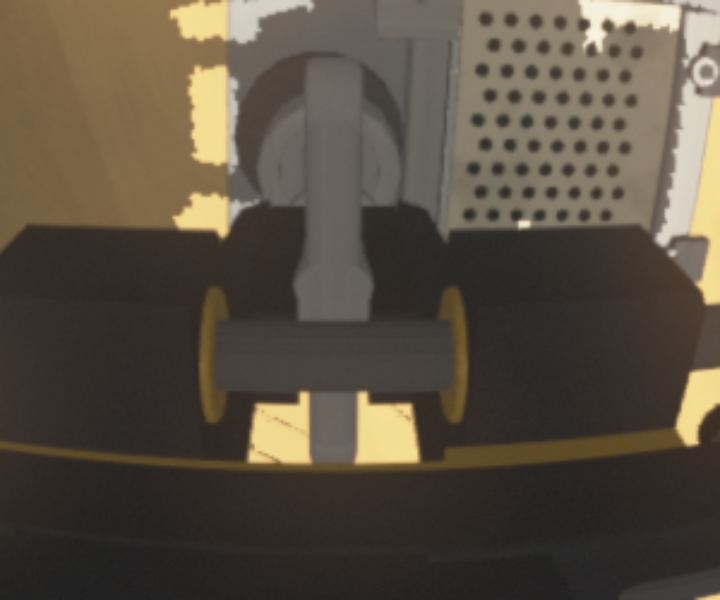

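The picture shows the key's bar gripped squarely, vertical at about x=334 and parallel to the fingers, with the boss below at (330,150). Now I insert by feel.

```bash
cat >> h.py <<'E'
def f(): return manip.state()["contact_force"]
def descend(x,y,z0,z1,lim,base,step=.0015,rate=.05):
    z=z0
    while z>z1+1e-6:
        z=max(z-step,z1); manip.move_linear([x,y,z],rate=rate)
        if f()[2]-base>lim: return z
    return z
E
python3 - <<'E'
from h import *
x,y=.4657,-.0368
manip.move_linear([x,y,.066],rate=.1); manip.dwell(.1); base=f()[2]
z=descend(x,y,.066,.047,10,base); manip.dwell(.1)
s=manip.state(); print(z,base,s["contact_force"],s["moment"],s["tool_pos"],s["clock"])
E
```

```text
0.047 -1.9369584061913305 [-1.173205    0.62201271  1.31669898] [ 0.02375544  0.35218036 -0.01826988] [ 0.46566607 -0.0367805   0.04705819] 22.2417
```

Run:
```python
from h import *
x,y=.4657,-.0368; base=-1.9
z=descend(x,y,.047,.0435,8,base,step=.0005); 
print(z,f(),manip.state()["tool_pos"])
yaw=-.283; D=[]
for i in range(8):
    yaw-=.04; manip.move_linear([x,y,z],rot=down(yaw),rate=.05); manip.dwell(.05)
    s=manip.state(); D.append((yaw,yaw_now(),s["moment"][2])); print(np.round(D[-1],3),np.round(s["contact_force"],1),np.round(s["moment"],2),round(s["clock"],2))
```

```text
0.0465 [-3.05721786  0.40778135  6.33574974] [ 0.46573892 -0.03676506  0.04700416]
[-0.323 -0.323  0.037] [-3.2  1.9  5.8] [0.21 0.63 0.04] 22.79
[-0.363 -0.363  0.055] [-4.2  2.5  6.9] [0.21 0.7  0.06] 23.09
[-0.403 -0.403 -0.   ] [-3.6  1.   5.2] [ 0.23  0.76 -0.  ] 23.39
[-0.443 -0.443  0.072] [-4.3  0.8  7.3] [0.18 0.83 0.07] 23.69
[-0.483 -0.483  0.028] [-4.9  1.1  6.8] [0.12 0.98 0.03] 23.99
[-0.523 -0.522  0.072] [-5.5  0.9  8.6] [0.11 1.04 0.07] 24.29
[-0.563 -0.562  0.149] [-4.5  1.1  7.7] [0.07 1.05 0.15] 24.59
[-0.603 -0.602  0.191] [-5.7  0.9  8.5] [0.15 1.04 0.19] 24.89
```

```bash
cat > turn.py <<'E'
from h import *
import sys
lim,ymin=float(sys.argv[1]),float(sys.argv[2]); st=float(sys.argv[3])
x,y,z=.4657,-.0368,.0465
yaw=yaw_now()
while yaw>ymin:
    yaw-=st; manip.move_linear([x,y,z],rot=down(yaw),rate=.05)
    m=[]
    for _ in range(4): manip.dwell(.02); m.append(manip.state()["moment"][2])
    s=manip.state(); print(round(yaw,3),round(yaw_now(),3),round(np.mean(m),3),np.round(s["contact_force"],1),round(s["gripper_width"]*1e3,2),round(s["clock"],2))
    if np.mean(m)>lim: break
E
python3 turn.py .39 -1.0 .03
```

```text
-0.632 -0.631 0.246 [-5.1  0.3  8.4] 11.6 25.21
-0.662 -0.661 0.252 [-5.2  1.   8.6] 11.78 25.52
-0.692 -0.691 0.235 [-5.4  1.5  7.4] 11.46 25.84
-0.722 -0.721 0.264 [-4.9  0.1  8.2] 11.92 26.16
-0.752 -0.751 0.256 [-5.8  1.2  8.3] 11.71 26.48
-0.782 -0.781 0.286 [-5.8  1.6  7.9] 11.74 26.79
-0.812 -0.811 0.309 [-5.   0.8  8.5] 11.44 27.11
-0.842 -0.841 0.295 [-5.9  1.1  8. ] 11.44 27.43
-0.872 -0.871 0.333 [-6.1  1.   8.6] 11.51 27.74
-0.902 -0.901 0.369 [-6.1  1.7  8.6] 11.56 28.06
-0.932 -0.93 0.365 [-6.   1.   8.5] 11.81 28.38
-0.962 -0.96 0.411 [-5.5  1.5  8.7] 11.44 28.69
```

Free torque was about 0.25 N·m, and the bite came at about -0.77. At -0.96 the rise of about 0.16 means roughly 32–42 N of grip. One more step of 0.03, then I relieve the torque and draw the key out.

```bash
python3 turn.py .9 -.985 .03
python3 - <<'E'
from h import *
x,y,z=.4657,-.0368,.0465
yaw=yaw_now()
yaw+=.09; manip.move_linear([x,y,z],rot=down(yaw),rate=.05); manip.dwell(.1); s=manip.state(); print(s["moment"],s["contact_force"])
manip.move_linear([x,y,.056],rate=.05); print(f())
manip.move_linear([x,y,.11],rate=.1); manip.dwell(.1); s=manip.state(); print(s["moment"],s["contact_force"],s["gripper_width"],s["clock"])
c=wrist("after"); im=c["image"]
cv2.imwrite("pics/after_c.png",cv2.resize(im,(640,400)))
E
```

```text
-0.99 -0.989 0.453 [-6.1  1.2  8.2] 11.72 29.01
[0.11157557 1.05807523 0.21990965] [-6.51180088  0.93800903  7.75306008]
[  0.66839849   0.1538049  -13.68822025]
[ 0.00920246  0.11690134 -0.02444729] [-0.46248918 -0.99549787 -1.50314499] 0.011491408914039582 30.4917
```

View pics/after_c.png

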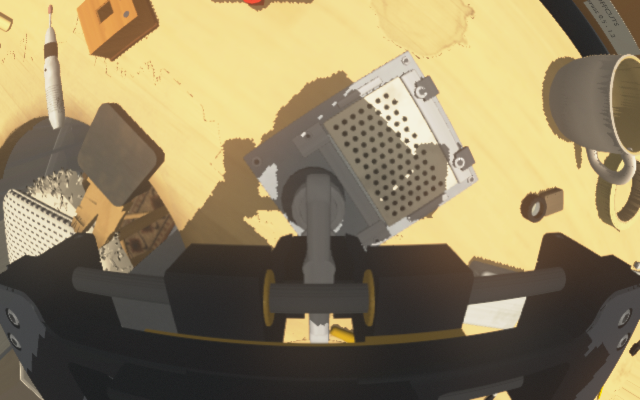

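The picture shows the key still square in the grip, the jaw against the block, and the empty stand hole at (128,14). By torque and compliance the grip is about 40 N. Now I return the key.

Run:
```python
from h import *
x,y=.4887,.2134
manip.move_pose([x,y,.11],down(-.451)); manip.move_linear([x,y,.068],rate=.1); manip.dwell(.1); base=f()[2]
z=descend(x,y,.068,.0475,8,base); manip.dwell(.1)
s=manip.state(); print(z,base,s["contact_force"],s["tool_pos"],s["clock"])
```

```text
0.0475 -0.569652012717538 [-3.99449778 -1.7307621   9.69911003] [0.48910293 0.21360505 0.04899854] 35.8
```

Run:
```python
from h import *
x,y=.4887,.2134
manip.move_linear([x,y,.049],rate=.03); manip.dwell(.1); print(f())
manip.set_gripper(.05,20); manip.dwell(.1)
manip.move_linear([x,y,.18],rate=.12); manip.dwell(.2)
c=wrist("kend"); s=manip.state(); print(s["clock"],s["contact_force"])
vv,uu=np.mgrid[:400,:640]; o_,d=ray(c,np.stack([uu.ravel(),vv.ravel()],1)); dc=d@c["T"][:3,2]
P=o_+d*(c["z_map"].ravel()/dc)[:,None]; hi=(P[:,2]>.07)&(P[:,2]<.085)&(np.hypot(P[:,0]-.489,P[:,1]-.213)<.06); Q=P[hi]
print(hi.sum(),np.median(Q[:,2]),Q.mean(0)); A=np.c_[Q[:,:2]-Q[:,:2].mean(0),np.ones(len(Q))]; print(np.linalg.lstsq(A,Q[:,2],rcond=None)[0])
t=cams.capture("top")["image"]
cv2.imwrite("pics/end.png",np.hstack([c["image"][:,160:480],cv2.resize(t[120:270,140:300],(427,400))]))
```

```text
[-0.05998174  0.44368269  2.20896161]
38.45 [-0.69855163 -0.50176633 -0.46250531]
1255 0.07516193393437162 [0.49116115 0.21642682 0.07498595]
[-0.00065785 -0.00840088  0.07498595]
```

View pics/end.png

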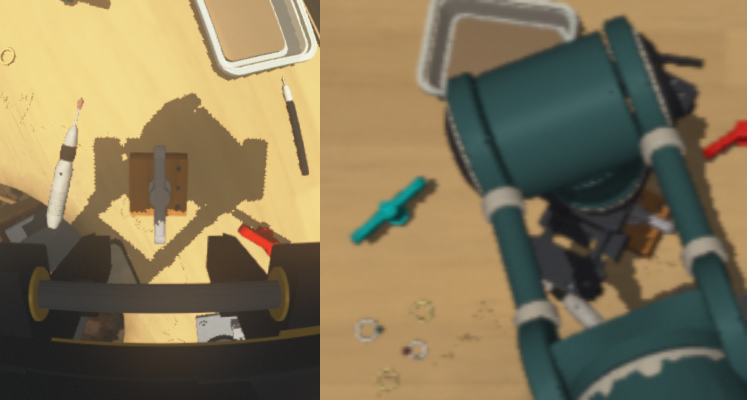

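The key stands upright in the stand at (160,190), its top at the original 75 mm height and level, clear of the torch at (62,180). I'm handing the job in.

```bash
python3 -c "
from h import *
print(order.close_job(), manip.state()['clock'])"
```

```text
the job is handed in; nothing more can be done
the job is handed in; nothing more can be done
```

The block is clamped at about 40 N (estimated from the key's torque, not measured directly), the key is back upright and fully down in its stand clear of the torch, and the job was handed in after about 38.5 s; I saw no sign of other things being disturbed.

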